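# Clear the fruit bowl and fold the fan away

### The arm

A 6-joint arm with a two-finger parallel gripper is mounted at the origin on the work surface. World frame = base frame: x ahead of the robot, y to its left, z up, the work surface at z = 0. Lengths are in m, angles in degrees, forces in N, time in s.
With the tool pointing down it reaches from about 0.3 to 0.75 m from the base axis. Payload 8.5 kg.
Tool frame: the origin (TCP) lies on the centre line of the jaws, within the pads' length; the fingertips stand 11 mm ahead of it and the grasp point (between the pads) lies 8 mm behind it; z points along the fingers, y is the line along which they close (so a half turn about z gives the same grasp; the last joint's range is limited). The gripper opens to 85 mm and grips with 20 to 120 N. Pads are 22 mm wide; open, the fingers measure 114 mm over their backs; the gripper's body (76 mm by 85 mm) begins 54 mm behind the grasp point. The pads swing forward as they close: fully open they stand 13 mm farther back than shut.
Start: joints at [-84.586, 21.807, 74.336, -0, 83.858, -12.336], TCP at [0.168, -0.524, 0.242] pointing down, gripper open.
Joint ranges: [-178.18, 178.18], [-50.72, 133.34], [12.68, 142.11], [-81.47, 261.47], [9.98, 163.14], [-165.26, 165.26]. Speed limits (degrees/s): [136.94, 136.94, 180, 180, 180, 180].

### API

Orientations are given as a 3x3 rotation matrix whose columns are the frame's x, y, z axes.
In Python, from rig import env, cam, sensors gives the robot as it stands (env), with the cameras (cam) and the readings (sensors).
- The arm moves only by the shell command python3 nudge.py 'ROWS' [FORCE]. ROWS is a JSON list of rows, 1 to 10 of them, each an object with the fields tx, ty, tz (the shift in m), turn (a turn about the tool's z in degrees), jaw (the finger opening in m); a field left out counts as zero (the opening has to be given); each row shifts and turns the commanded pose from where the row before left it, along the tool's axes as they then stand; what a row does not reach is not made up. A row lasts 1/10 s, in which the tool goes at most 0.05 m and 8.59 degrees, less where a joint would pass 70% of its speed; a pose out of reach is approached as far as the arm can. The fingers move at their own pace and stop on an object; FORCE is the grip in N (left out, the last holds). Time passes only in rows, so rows that do not move let the fingers close. It prints the time, the measured TCP pose, the force, the opening and the grip force at its end. Input that does not fit is refused with a message, and nothing moves.
- sensors.observe(): the state, without advancing time (a new reading comes with each control period).
- cam.get_image(name): name is "side" or "top" or "wrist"; returns a dict with "pixels" (384x512x3 uint8, red, green, blue), "K" (3x3 intrinsics, pixels), "extrinsics" (4x4, takes a point from world to camera coordinates). Camera axes: x right, y down, z forward; pixel columns grow to the right and rows downward; lengths in m; the calibration is good to about 2 mm. A picture is of the moment at which its call begins. There is no depth.
- env.close_job(): hands the job in; it is judged then, once.
The state is a dict: "time_s": time; "q": joint angles; "qvel": joint speeds; "joint_efforts": joint torques, N m; "position": TCP position; "tool_rot": TCP orientation; "ft_force": force on the tool from outside, world axes, zero at the start; "wrist_torque": the same for the moment, N m; "grip_width": finger opening in m; "gripper_force": force on a finger pad.
Only numpy, scipy, OpenCV 4.12 (cv2) and the standard library are available. Lean on these libraries where they do the work, as an engineer would, in place of code of your own. Each camera call takes 0.05 s, during which the arm holds its last target. There are 200 camera calls.

### The job

The rechargeable fan has run flat and is to be folded for putting away, but the fruit bowl stands where its head comes down. Move the bowl with its orange out of the way, standing squarely on the round cork mat, and press the red switch on the fan's base to off (the end with the white dot goes down); then gently push the fan's head all the way down over its base. Keep the orange in the bowl and leave the other things on the counter where they are.

Things in the scene. Friction and masses are not known exactly. Their poses are not given: they have to be found in the camera images.
- fan: White plastic folding table fan, held to the counter by suction feet (it does not move). Origin: centre of the base's underside on the counter. Its front is its own -x side, z is up. The base is 170 mm long (own x from -75 to +95 mm), 160 mm wide and its top is at 30 mm. Two cheeks (72 mm wide together) near the rear carry the hinge.
- fan_hinge (a point): The head's hinge axis (parallel to the fan's own y), midway between the cheeks: 70 mm behind the fan's origin, 80 mm above the counter. It does not move.
- fan_head (a joint): Angle of the fan's head about the hinge, rad: 0 upright, negative leaning back, growing as the head folds forward (towards the fan's -x), stop at 1.571 where it lies level. The hinge is stiff (about 0.85 N m): the head stays where it is left; it is folded by pushing its rear face near the top with 4 to 8 N. Folded it reaches 155 mm in front of the fan's origin, over the switch.
- fan_top (a point): Topmost edge of the head's rear face (225 mm from the hinge axis); moves with the head. The head is a round caged disc, 170 mm diameter, 54 mm thick (27 mm either side of the plane through the hinge axis), centre 140 mm from the hinge axis; a motor dome, 64 mm diameter, stands 18 mm out of the middle of the rear face. Folded, the underside is 53 mm above the counter.
- switch (a joint): Angle of the red rocker switch, rad: -0.15 is on, +0.15 is off. It stays where it is left; 2 to 4 N on the dotted end tips it, so press until it stops. Paddle 60 mm along the fan's own y, 30 mm along its x, pivot in its middle, 40 mm in front of the fan's origin.
- switch_off (a point): Middle of the round white dot (18 mm) on top of the paddle's off end (21 mm from the pivot, on the fan's -y side); about 44 mm above the counter when on, 38 mm when off.
- bowl: Olivewood bowl, 0.4 kg, round, 172 mm across the rim, 68 mm high, wall 8 mm and flaring (rim outside radius 86 mm, inside about 78 mm; foot radius 42 mm). Origin: centre of the foot's underside; z up. It stands just in front of the fan, partly in the way of the folding head. It can be carried by pinching the rim from above.
- orange_center (a point): Centre of the orange lying loose in the middle of the bowl: a ball of 72 mm diameter, 0.17 kg; its top stands about 14 mm above the rim.
- mat: Round cork mat, 190 mm diameter, 6 mm thick, fixed to the counter. Origin: centre of its underside.
- kettle: Steel kettle, 176 mm across, about 210 mm high over its arched handle. Bystander. Origin: centre of its underside.
- pitcher: Ribbed glass pitcher with a side handle, 120 mm across, 205 mm high. Bystander. Origin: centre of its underside.
- caddy: Off-white plastic cutlery caddy with slotted walls, 100 x 150 mm, 130 mm high, forks and spoons standing to about 205 mm. Bystander. Origin: centre of its underside.
- mug: White mug, 82 mm across, 95 mm high. Bystander. Origin: centre of its underside.
- jar: Amber glass jar with a wooden cap, 84 mm across, 130 mm high. Bystander. Origin: centre of its underside.
- mill: Dark wooden pepper mill, 60 mm across, 204 mm high. Bystander. Origin: centre of its underside.

How it is judged:
By the outcome, as a careful person would: the job done as asked, in the order asked, and still so for the second after the job is handed in, with the robot touching nothing.
It also fails if it takes over 67 s, if anything falls off the work surface, if the arm or the gripper's body presses on something with over 40 N, if the wrist force passes 120 N, or if a joint passes its speed limit or range.

## Working session

There is one attempt and no reset: what is moved stays moved. The work goes in short steps, Python scripts to look and compute and a shell command to move; the robot and the scene stay as the last step left them, time stands still between calls to the robot, and variables do not carry over. Pictures are saved under pics/ and viewed, at most 13 in all, crops included, and the job is handed in when it is done.

```bash
ls; mkdir -p pics
python3 - <<'E'
from rig import env, cam, sensors
import cv2
s=sensors.observe();print(s)
for n in("top","side"):
    d=cam.get_image(n);cv2.imwrite(f"pics/{n}0.png",d["pixels"][:,:,::-1]);print(n,d["K"],d["extrinsics"])
E
```

```text
nudge.py
pics
rig.py
{'time_s': 0.0, 'q': array([-8.45859977e+01,  2.18410306e+01,  7.43849797e+01, -1.50981737e-03,
        8.38576927e+01, -1.23353344e+01]), 'qvel': array([ 0.04856314,  0.03215312,  0.05437333, -0.15482837,  0.01913481,
        0.04534462]), 'joint_efforts': array([ 1.41923116e-03, -4.48457122e+01, -2.31277496e+01, -1.12355183e-04,
        4.77258145e-03, -5.96892733e-06]), 'position': array([ 0.16763802, -0.52353775,  0.24171006]), 'tool_rot': array([[ 9.52398487e-01,  3.04855860e-01, -1.63920678e-04],
       [ 3.04855769e-01, -9.52397423e-01,  1.45190324e-03],
       [ 2.86503579e-04, -1.43276261e-03, -9.99998933e-01]]), 'ft_force': array([ 0.1454788 , -0.33292875, -0.47228684]), 'wrist_torque': array([ 0.03754616, -0.01812538, -0.07298862]), 'gripper_force': 0.0, 'grip_width': 0.08561234413120017}
top [[423.5475134    0.         262.60581225]
 [  0.         423.5475134  188.21981311]
 [  0.           0.           1.        ]] [[ 0.00921568 -0.99970161 -0.02262233 -0.04341212]
 [-0.99452709 -0.00680874 -0.10425691  0.58890842]
 [ 0.10407177  0.02345932 -0.99429308  1.34658806]
 [ 0.          0.          0.          1.        ]]
side [[438.45683097   0.         252.16840923]
 [  0.         438.45683097 192.11244344]
 [  0.           0.           1.        ]] [[-0.41895598 -0.9079977   0.00400752  0.19085173]
 [-0.85573506  0.3933581  -0.33613525  0.59599314]
 [ 0.30363365 -0.14425524 -0.9418052   1.44527332]
 [ 0.          0.          0.          1.        ]]
```

View pics/top0.png

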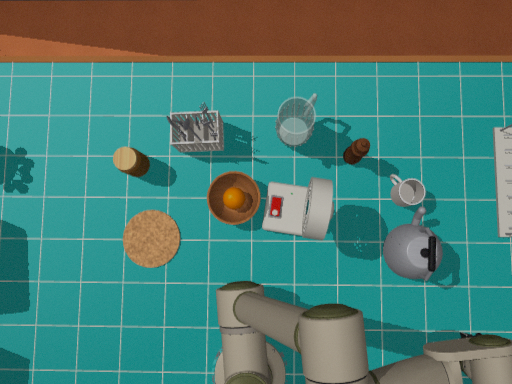

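View pics/side0.png

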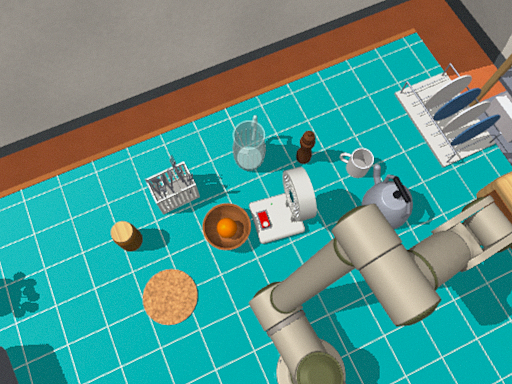

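The top view shows the mat at (152,239), bowl rim centre near (234,198) with the orange in it, the fan base at (287,209) with its front facing left (+y), the red switch at (276,206) with its dot towards the robot, and the head near (319,208). The side view agrees: mat (170,297), bowl (227,227), switch (264,220).

```bash
cat > h.py <<'E'
import numpy as np,cv2
from rig import env, cam, sensors
def ray(d,p,z):
    E=d["extrinsics"];R=E[:3,:3];c=-R.T@E[:3,3]
    v=R.T@np.linalg.inv(d["K"])@[p[0],p[1],1.];return c+v*(z-c[2])/v[2]
def proj(d,X):
    E=d["extrinsics"];c=E[:3,:3]@X+E[:3,3];u=d["K"]@c;return u[:2]/u[2]
def hull(d,lo,hi,roi,clip=None):
    hsv=cv2.cvtColor(d["pixels"],cv2.COLOR_RGB2HSV)
    m=cv2.inRange(hsv,np.array(lo),np.array(hi));k=np.zeros_like(m);x0,y0,x1,y1=roi;k[y0:y1,x0:x1]=m[y0:y1,x0:x1]
    cs=cv2.findContours(k,cv2.RETR_EXTERNAL,cv2.CHAIN_APPROX_NONE)[0]
    return max(cs,key=cv2.contourArea)[:,0,:].astype(float)
def circ(d,c,z):
    P=np.array([ray(d,p,z)[:2] for p in c]);(x,y),r=cv2.minEnclosingCircle(P.astype(np.float32))
    A=np.c_[2*P,np.ones(len(P))];s=np.linalg.lstsq(A,(P**2).sum(1),rcond=None)[0]
    return np.round([s[0],s[1],np.sqrt(s[2]+s[0]**2+s[1]**2),x,y,r],4)
E
python3 - <<'E'
from h import *
R={"top":dict(mat=(115,200,190,275),bowl=(200,165,266,232),sw=(262,188,290,222),base=(258,175,310,245)),
"side":dict(mat=(135,262,205,330),bowl=(196,198,254,254),sw=(250,205,280,235),base=(246,190,312,248))}
for n in R:
    d=cam.get_image(n);r=R[n]
    print(n,"mat",circ(d,hull(d,(5,40,60),(25,255,255),r["mat"]),.006))
    print("bowl",circ(d,hull(d,(3,60,25),(25,255,255),r["bowl"]),.066))
    o=hull(d,(8,215,150),(20,255,255),r["bowl"]);print("orange",circ(d,o,.05))
    s=hull(d,(0,150,80),(6,255,255),r["sw"]);b=cv2.minAreaRect(s.astype(np.float32))
    print("sw",np.round([ray(d,p,.040)[:2] for p in cv2.boxPoints(b)],4).tolist(),ray(d,b[0],.04),b)
    x0,y0,x1,y1=r["sw"];hs=cv2.cvtColor(d["pixels"],cv2.COLOR_RGB2HSV)
    w=((hs[...,1]<90)&(hs[...,2]>140)).astype(np.uint8);k=np.zeros_like(w)
    cv2.fillConvexPoly(k,cv2.convexHull(s.astype(np.int32)),1)
    ys,xs=np.nonzero(w&k);print("dot",len(xs),xs.mean(),ys.mean(),ray(d,(xs.mean(),ys.mean()),.044))
    s=4 if n=="top" else 4
    a=(250,165,350,250) if n=="top" else (240,155,330,250)
    cv2.imwrite(f"pics/{n}_fan.png",cv2.resize(d["pixels"][a[1]:a[3],a[0]:a[2],::-1],None,fx=6,fy=6,interpolation=2))
E
```

```text
top mat [0.424  0.3276 0.0925 0.4249 0.3279 0.0949]
bowl [0.5557 0.0535 0.0831 0.5561 0.0538 0.0851]
orange [0.558  0.0598 0.0288 0.5575 0.0579 0.0321]
sw [[0.5053, -0.0619], [0.5609, -0.07], [0.5567, -0.0988], [0.5011, -0.0906]] [ 0.53092427 -0.08033701  0.04      ] ((275.3381652832031, 206.05201721191406), (9.047402381896973, 17.486576080322266), 8.746162414550781)
dot 26 274.38461538461536 212.07692307692307 [ 0.51136636 -0.07737933  0.044     ]
side mat [0.4239 0.3293 0.093  0.4246 0.3291 0.0951]
bowl [0.5562 0.0539 0.0832 0.5566 0.0541 0.0856]
orange [0.5579 0.0576 0.0329 0.5567 0.0574 0.0362]
sw [[0.5599, -0.0688], [0.5572, -0.0964], [0.5012, -0.089], [0.5039, -0.0617]] [ 0.53040074 -0.07893963  0.04      ] ((263.3999938964844, 219.20004272460938), (15.17893123626709, 7.589465618133545), 71.56504821777344)
dot 18 265.1111111111111 223.72222222222223 [ 0.51162534 -0.07673175  0.044     ]
```

View pics/top_fan.png

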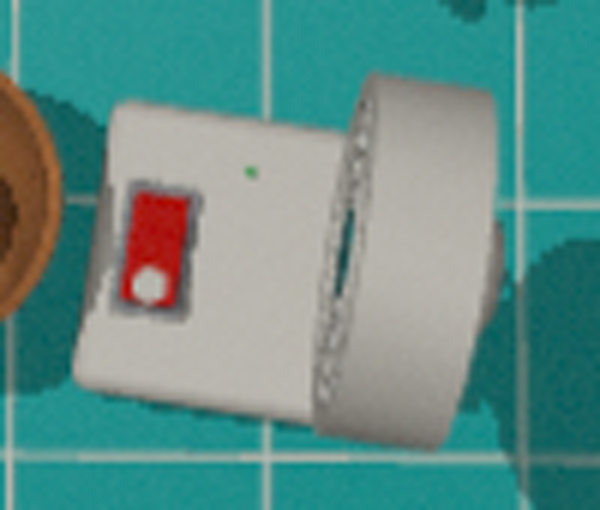

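View pics/side_fan.png

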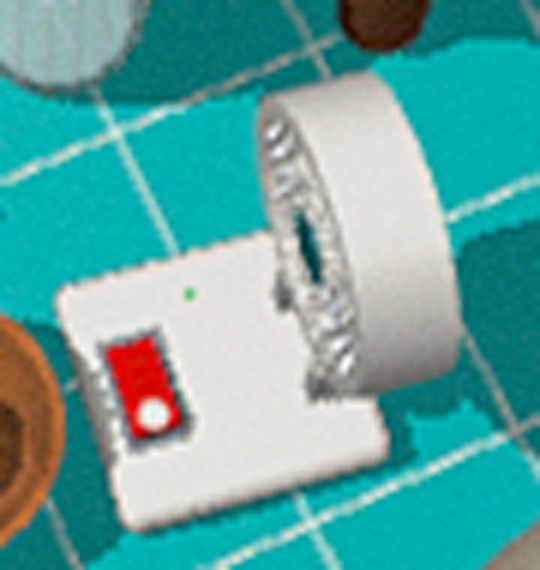

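Crops: the base front edge runs from (115,105) to (80,385) in the top crop, so the fan is yawed about 7°. The dot is at (150,284), and the head is close to upright with its rear top edge at about (465,270). The measured sizes match the given ones: mat r 95, rim r 85, switch 57x29 mm.

I'll turn the tool so that tool y = world +x and tool x = world +y.

```bash
python3 nudge.py '[{"turn":-8, "jaw":0.085}, {"turn":-8, "jaw":0.04}, {"turn":-8, "jaw":0.04}, {"turn":-8, "jaw":0.04}, {"turn":-8, "jaw":0.04}, {"turn":-8, "jaw":0.04}, {"turn":-8, "jaw":0.04}, {"turn":-8, "jaw":0.04}, {"turn":-8.2, "jaw":0.04}]' 60
python3 - <<'E'
from h import *
d=cam.get_image("top");e=cam.get_image("side")
print(sensors.observe()["tool_rot"].round(3))
for p in((493,100),(465,270),(436,448),(370,75),(315,432)): print(p,ray(d,(250+p[0]/6,165+p[1]/6),.30 if p[0]==465 else .22))
print("jar",ray(d,(135,165),.0),"caddy lo",ray(d,(200,152),0),"kettle",ray(d,(410,250),.1))
E
```

```text
time_s: 1.1
position: [0.1677, -0.5237, 0.2421]
tool_rot: [[-0.005, 1.0, 0.0], [1.0, 0.005, 0.0], [0.0, 0.0, -1.0]]
ft_force: [-0.4, -0.5, 0.5]
grip_width: 0.04
gripper_force: 0.0
[[-0.  1. -0.]
 [ 1.  0.  0.]
 [ 0. -0. -1.]]
(493, 100) [ 0.58912511 -0.2374155   0.22      ]
(465, 270) [ 0.50549695 -0.21351316  0.3       ]
(436, 448) [ 0.42793783 -0.21005768  0.22      ]
(370, 75) [ 0.60050597 -0.18029961  0.22      ]
(315, 432) [ 0.43471637 -0.15458098  0.22      ]
jar [0.66803245 0.39227792 0.        ] caddy lo [0.71348212 0.17383654 0.        ] kettle [ 0.39768528 -0.48659529  0.1       ]
```

```bash
python3 nudge.py '[{"tx":0.042, "ty":0.022, "jaw":0.04}, {"tx":0.042, "ty":0.022, "jaw":0.04}, {"tx":0.042, "ty":0.022, "jaw":0.04}, {"tx":0.042, "ty":0.022, "jaw":0.04}, {"tx":0.042, "ty":0.022, "jaw":0.04}, {"tx":0.042, "ty":0.022, "jaw":0.04}, {"tx":0.042, "ty":0.022, "jaw":0.04}, {"tx":0.042, "ty":0.022, "jaw":0.04}, {"tx":0.042, "ty":0.022, "jaw":0.04}, {"tx":0.042, "ty":0.022, "jaw":0.04}]'
python3 nudge.py '[{"tx":0.04, "ty":0.022, "jaw":0.04}, {"tx":0.04, "ty":0.022, "jaw":0.04}, {"tx":0.04, "ty":0.022, "jaw":0.04}, {"tx":0.038, "ty":0.022, "jaw":0.04}, {"jaw":0.04}, {"jaw":0.04}]'
```

```text
time_s: 2.2
position: [0.3885, -0.1021, 0.2425]
tool_rot: [[0.006, 1.0, 0.001], [1.0, -0.006, -0.0], [-0.0, 0.001, -1.0]]
ft_force: [0.7, -0.5, -0.4]
grip_width: 0.0398
gripper_force: 0.0
time_s: 2.8
position: [0.4761, 0.0546, 0.242]
tool_rot: [[0.002, 1.0, -0.001], [1.0, -0.002, -0.0], [-0.0, -0.001, -1.0]]
ft_force: [0.0, 0.3, -0.6]
grip_width: 0.0402
gripper_force: 0.0
```

```bash
python3 nudge.py '[{"tz":0.045, "jaw":0.04}, {"ty":0.001, "tz":0.045, "jaw":0.04}, {"tz":0.045, "jaw":0.04}, {"tz":0.025, "jaw":0.04}, {"tz":0.02, "jaw":0.04}, {"jaw":0.04}]'
python3 - <<'E'
from h import *
d=cam.get_image("wrist");cv2.imwrite("pics/w1.png",d["pixels"][:,:,::-1])
E
```

```text
time_s: 3.4
position: [0.4757, 0.0529, 0.0606]
tool_rot: [[0.005, 1.0, -0.005], [1.0, -0.005, 0.001], [0.0, -0.005, -1.0]]
ft_force: [-0.1, -0.2, 0.1]
grip_width: 0.0397
gripper_force: 0.0
```

View pics/w1.png

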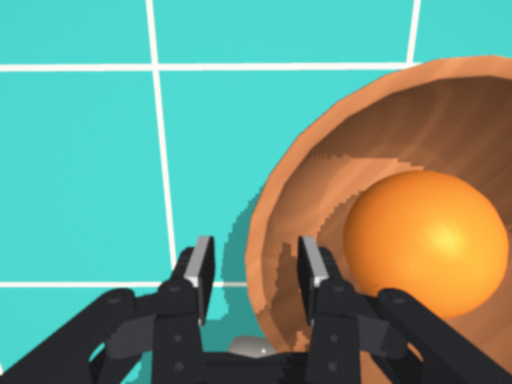

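The wrist view shows the rim at (258,255), between the outer pad at (205,265) and the inner pad at (312,265), with the orange clear at (425,243). I'll close gently and then lift slightly.

```bash
python3 nudge.py '[{"jaw":0.015}, {"jaw":0.0}, {"jaw":0.0}, {"jaw":0.0}, {"jaw":0.0}, {"jaw":0}]' 60
python3 nudge.py '[{"tz":-0.01, "jaw":0}, {"tz":-0.01, "jaw":0}, {"tz":-0.01, "jaw":0}, {"jaw":0}, {"jaw":0}]'
python3 - <<'E'
from h import *
d=cam.get_image("wrist")["pixels"];e=cam.get_image("side")["pixels"][150:300,180:330];e=cv2.resize(e,(384,384))
cv2.imwrite("pics/w2.png",cv2.resize(np.hstack([d,e]),None,fx=.85,fy=.85)[:,:,::-1])
E
```

```text
time_s: 4.05
position: [0.4774, 0.0536, 0.0637]
tool_rot: [[0.001, 1.0, 0.002], [1.0, -0.001, -0.001], [-0.001, 0.002, -1.0]]
ft_force: [-3.8, -2.4, 5.7]
grip_width: 0.0096
gripper_force: 54.9
time_s: 4.55
position: [0.4758, 0.0541, 0.0923]
tool_rot: [[0.001, 1.0, -0.003], [1.0, -0.001, 0.0], [0.0, -0.003, -1.0]]
ft_force: [-6.1, 0.3, 4.3]
grip_width: 0.0074
gripper_force: 61.5
```

View pics/w2.png

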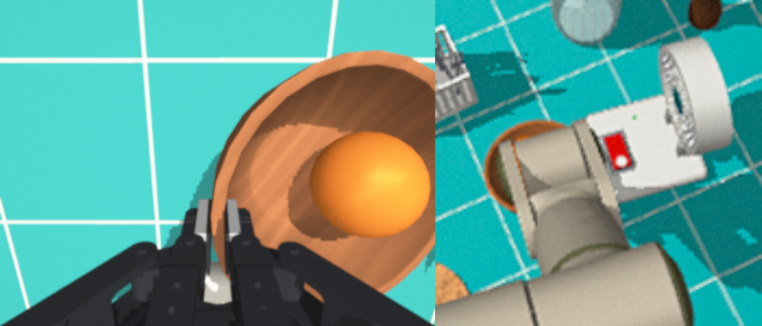

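The wrist view shows the rim pinched at about (215,240). The outer wall is now visible, so the near side has been lifted and the bowl is tilting. I'll read the force and measure the rim before going further.

```bash
python3 nudge.py '[{"jaw":0}, {"jaw":0}]'
python3 - <<'E'
from h import *
d=cam.get_image("wrist");s=sensors.observe();print(s["ft_force"],s["wrist_torque"],s["position"])
E=d["extrinsics"];print(np.round(-E[:3,:3].T@E[:3,3],3),np.round(E[:3,:3],2).tolist(),d["K"][0])
o=hull(d,(8,215,150),(20,255,255),(330,100,512,300));(u,v),r=cv2.minEnclosingCircle(o.astype(np.float32))
print("orange",u,v,r)
z=d["K"][0,0]*.036/r;print("orange world",np.array(ray(d,(u,v),0)), "depth",z)
R=E[:3,:3];print(R.T@(z*np.linalg.inv(d["K"])@[u,v,1]-E[:3,3]))
t=cam.get_image("top");print(circ(t,hull(t,(8,215,150),(20,255,255),(200,165,266,232)),.05))
E
```

```text
time_s: 4.85
position: [0.4756, 0.0541, 0.0919]
tool_rot: [[0.001, 1.0, -0.004], [1.0, -0.001, 0.0], [0.0, -0.004, -1.0]]
ft_force: [-5.8, 0.1, 4.8]
grip_width: 0.0072
gripper_force: 61.9
[-6.43037437 -0.48781342  4.25639886] [-0.1102845   0.93388465 -0.02565735] [0.47562461 0.05411751 0.09188206]
[0.476 0.134 0.223] [[1.0, -0.0, -0.0], [0.0, -0.95, 0.31], [-0.0, -0.31, -0.95]] [325.9210805    0.         255.67094137]
orange 386.0 248.0 9.999999747378752e-05
orange world [0.57533635 0.01203224 0.        ] depth 117331.59194342313
[  46523.38863588  -57159.38015678 -104969.31011548]
[0.5813 0.0631 0.0291 0.5813 0.0628 0.0319]
```

```bash
python3 nudge.py '[{"tz":-0.01, "jaw":0}, {"tz":-0.01, "jaw":0}, {"tz":-0.01, "jaw":0}, {"jaw":0}, {"jaw":0}, {"jaw":0}]' 80
python3 - <<'E'
from h import *
d=cam.get_image("wrist")["pixels"];e=cam.get_image("side")["pixels"][150:300,180:330];e=cv2.resize(e,(384,384))
cv2.imwrite("pics/w3.png",cv2.resize(np.hstack([d,e]),None,fx=.85,fy=.85)[:,:,::-1]);print(sensors.observe()["wrist_torque"])
E
```

```text
time_s: 5.55
position: [0.4769, 0.0539, 0.122]
tool_rot: [[0.001, 1.0, -0.001], [1.0, -0.001, 0.0], [0.0, -0.001, -1.0]]
ft_force: [0.1, 0.3, -6.4]
grip_width: 0.0061
gripper_force: 79.1
[-0.07224326  0.41043117 -0.0239029 ]
```

View pics/w3.png

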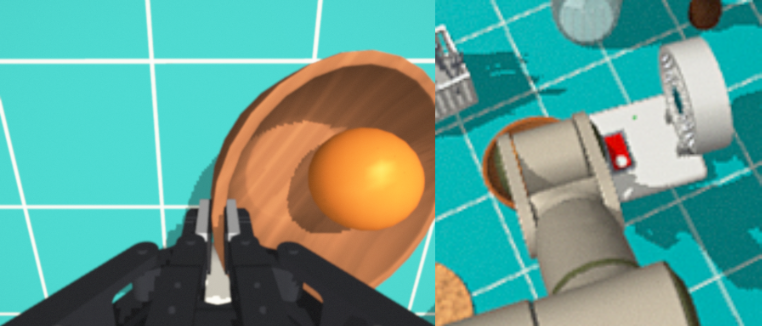

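Lifted cleanly: the force is -6.4 N and the orange sits at (368,178) in the tilted bowl, which is steady. Next I raise a little more and carry it gently over the mat.

```bash
python3 nudge.py '[{"tz":-0.01, "jaw":0}, {"tz":-0.02, "jaw":0}, {"tx":0.01, "ty":-0.003, "tz":-0.02, "jaw":0}, {"tx":0.016, "ty":-0.005, "tz":-0.005, "jaw":0}, {"tx":0.02, "ty":-0.007, "jaw":0}, {"tx":0.022, "ty":-0.008, "jaw":0}, {"tx":0.022, "ty":-0.008, "jaw":0}, {"tx":0.022, "ty":-0.008, "jaw":0}, {"tx":0.022, "ty":-0.008, "jaw":0}, {"tx":0.022, "ty":-0.007, "jaw":0}]'
python3 nudge.py '[{"tx":0.022, "ty":-0.007, "jaw":0}, {"tx":0.022, "ty":-0.007, "jaw":0}, {"tx":0.022, "ty":-0.007, "jaw":0}, {"tx":0.022, "ty":-0.007, "jaw":0}, {"tx":0.016, "ty":-0.005, "jaw":0}, {"tx":0.01, "ty":-0.003, "jaw":0}, {"tx":0.005, "ty":-0.002, "jaw":0}, {"jaw":0}, {"jaw":0}]'
python3 - <<'E'
from h import *
d=cam.get_image("top")["pixels"][150:290,100:300];e=cam.get_image("side")["pixels"][200:340,90:290]
cv2.imwrite("pics/w4.png",cv2.resize(np.hstack([d,e]),None,fx=2,fy=2)[:,:,::-1])
E
```

```text
time_s: 6.65
position: [0.4228, 0.2109, 0.1779]
tool_rot: [[0.001, 1.0, 0.0], [1.0, -0.001, 0.0], [0.0, 0.0, -1.0]]
ft_force: [0.5, -0.1, -6.0]
grip_width: 0.006
gripper_force: 79.3
time_s: 7.55
position: [0.3856, 0.3285, 0.1774]
tool_rot: [[0.001, 1.0, -0.0], [1.0, -0.001, -0.0], [-0.0, -0.0, -1.0]]
ft_force: [0.5, 0.4, -6.6]
grip_width: 0.0062
gripper_force: 79.3
```

View pics/w4.png

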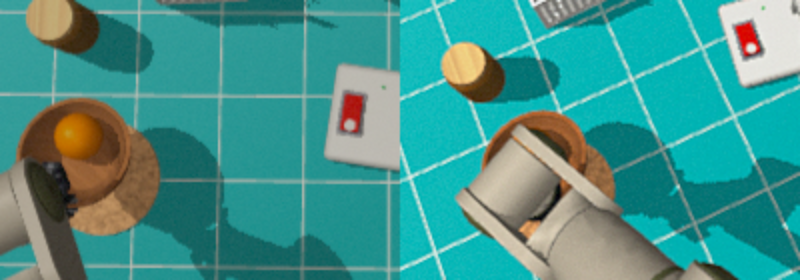

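The bowl and orange hang over the mat: orange at (78,135) in the left half, mat partly visible to the lower right. Now lowering until it touches.

```bash
python3 nudge.py '[{"tz":0.015, "jaw":0}, {"tz":0.015, "jaw":0}, {"tz":0.008, "jaw":0}, {"jaw":0}, {"jaw":0}]' 60
for i in 1 2; do :; done
python3 nudge.py '[{"tz":0.005, "jaw":0}, {"jaw":0}]'
python3 nudge.py '[{"tz":0.005, "jaw":0}, {"jaw":0}]'
python3 nudge.py '[{"tz":0.005, "jaw":0}, {"jaw":0}]'
```

```text
time_s: 8.15
position: [0.3858, 0.329, 0.1398]
tool_rot: [[0.001, 1.0, 0.001], [1.0, -0.001, 0.0], [0.0, 0.001, -1.0]]
ft_force: [0.0, 0.2, -5.8]
grip_width: 0.0067
gripper_force: 79.3
time_s: 8.35
position: [0.3853, 0.3289, 0.1342]
tool_rot: [[0.001, 1.0, -0.0], [1.0, -0.001, -0.0], [-0.0, -0.0, -1.0]]
ft_force: [-0.6, -0.2, -6.1]
grip_width: 0.0067
gripper_force: 79.3
time_s: 8.55
position: [0.3851, 0.3289, 0.1288]
tool_rot: [[0.001, 1.0, -0.001], [1.0, -0.001, -0.0], [-0.0, -0.001, -1.0]]
ft_force: [0.8, 0.6, -6.0]
grip_width: 0.006
gripper_force: 79.3
time_s: 8.75
position: [0.3851, 0.3289, 0.1237]
tool_rot: [[0.001, 1.0, -0.001], [1.0, -0.001, -0.001], [-0.001, -0.001, -1.0]]
ft_force: [-0.4, -0.5, -6.0]
grip_width: 0.0061
gripper_force: 79.3
```

```bash
python3 nudge.py '[{"tz":0.005, "jaw":0}, {"jaw":0}]'|grep -E "pos|ft"
python3 nudge.py '[{"tz":0.005, "jaw":0}, {"jaw":0}]'|grep -E "pos|ft"
python3 nudge.py '[{"tz":0.004, "jaw":0}, {"jaw":0}]'|grep -E "pos|ft"
```

```text
position: [0.3851, 0.3289, 0.1187]
ft_force: [-0.0, 0.1, -5.5]
position: [0.3851, 0.3289, 0.1137]
ft_force: [0.1, 0.3, -7.0]
position: [0.3852, 0.3289, 0.1099]
ft_force: [-1.6, -0.5, -5.6]
```

```bash
python3 nudge.py '[{"tz":0.004, "jaw":0}, {"jaw":0}]'|grep -E "pos|ft"
python3 nudge.py '[{"tz":0.004, "jaw":0}, {"jaw":0}]'|grep -E "pos|ft"
```

```text
position: [0.3852, 0.3289, 0.1059]
ft_force: [0.0, 0.9, -6.0]
position: [0.3854, 0.329, 0.1021]
ft_force: [0.5, 0.3, -4.8]
```

Touch at about 0.102 m means a tilt of about 16°, so the far foot edge is about 20 mm too far out. I'll shift back 20 mm, then roll it down on a softer grip.

```bash
python3 nudge.py '[{"tz":-0.006, "jaw":0}, {"ty":-0.01, "jaw":0}, {"ty":-0.01, "jaw":0}, {"tz":0.005, "jaw":0}, {"jaw":0}, {"jaw":0}]' 35
python3 nudge.py '[{"ty":-0.003, "tz":0.005, "jaw":0}, {"ty":-0.003, "tz":0.005, "jaw":0}, {"jaw":0}]'
```

```text
time_s: 10.35
position: [0.3655, 0.3291, 0.1032]
tool_rot: [[0.001, 1.0, 0.0], [1.0, -0.001, -0.0], [-0.0, 0.0, -1.0]]
ft_force: [0.2, 0.2, -5.1]
grip_width: 0.0066
gripper_force: 79.3
time_s: 10.65
position: [0.3588, 0.3292, 0.0935]
tool_rot: [[0.001, 1.0, -0.0], [1.0, -0.001, 0.0], [0.0, -0.0, -1.0]]
ft_force: [-7.1, 0.3, 8.0]
grip_width: 0.0063
gripper_force: 85.9
```

```bash
python3 nudge.py '[{"ty":-0.003, "tz":0.005, "jaw":0}, {"ty":-0.003, "tz":0.005, "jaw":0}, {"jaw":0}]' | grep -E "pos|ft|grip"
python3 nudge.py '[{"ty":-0.003, "tz":0.005, "jaw":0}, {"jaw":0}]'| grep -E "pos|ft|grip"
```

```text
position: [0.3525, 0.3294, 0.0842]
ft_force: [-13.4, -1.2, 17.1]
grip_width: 0.0065
gripper_force: 99.3
position: [0.3498, 0.3294, 0.0795]
ft_force: [-12.7, -2.2, 18.7]
grip_width: 0.0063
gripper_force: 107.9
```

```bash
python3 nudge.py '[{"ty":-0.002, "tz":0.004, "jaw":0}, {"tz":0.002, "jaw":0.006}, {"jaw":0.008}, {"jaw":0.010}]' 20| grep -E "pos|ft|grip"
python3 nudge.py '[{"jaw":0.012}, {"jaw":0.016}, {"jaw":0.02}, {"jaw":0.03}, {"jaw":0.035}, {"jaw":0.04}, {"jaw":0.04}]'| grep -E "pos|ft|grip"
python3 - <<'E'
from h import *
d=cam.get_image("wrist");cv2.imwrite("pics/w5.png",d["pixels"][:,:,::-1])
E
```

```text
position: [0.3478, 0.3291, 0.0729]
ft_force: [-6.4, -1.7, 6.1]
grip_width: 0.0101
gripper_force: 31.2
position: [0.3485, 0.3291, 0.0723]
ft_force: [-0.2, 0.9, 0.2]
grip_width: 0.0401
gripper_force: 0.0
```

View pics/w5.png

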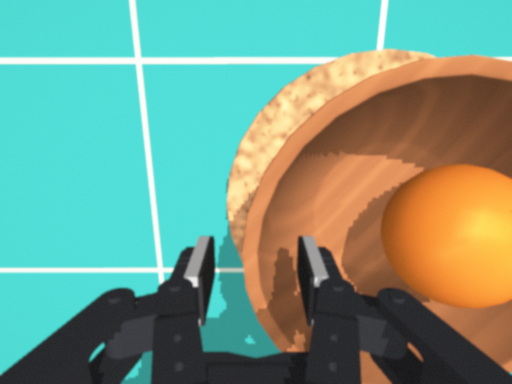

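Released: the fingers are open at (205,265) and (312,265), with the bowl level on the cork and the orange in it at (465,235). I'll retreat upward and measure the placing.

```bash
python3 nudge.py '[{"tz":-0.03, "jaw":0.04}, {"tz":-0.04, "jaw":0.04}, {"tz":-0.04, "jaw":0.04}, {"tx":-0.045, "ty":0.01, "jaw":0}, {"tx":-0.045, "ty":0.01, "jaw":0}, {"tx":-0.045, "ty":0.01, "jaw":0}, {"tx":-0.045, "ty":0.018, "jaw":0}, {"tx":-0.045, "ty":0.018, "jaw":0}, {"tx":-0.04, "ty":0.018, "jaw":0}]'
python3 - <<'E'
from h import *
for n,r in(("top",(105,185,200,280)),("side",(125,240,215,335))):
    d=cam.get_image(n)
    print(circ(d,hull(d,(3,130,25),(25,255,255),r),.072),circ(d,hull(d,(8,215,150),(20,255,255),r),.056))
    cv2.imwrite(f"pics/{n}p.png",cv2.resize(d["pixels"][r[1]:r[3],r[0]:r[2],::-1],(400,400)))
a=[cv2.imread(f"pics/{n}p.png") for n in("top","side")];cv2.imwrite("pics/place.png",np.hstack(a))
E
```

```text
time_s: 13.2
position: [0.4325, 0.0618, 0.1825]
tool_rot: [[0.001, 1.0, 0.0], [1.0, -0.001, -0.0], [-0.0, 0.0, -1.0]]
ft_force: [0.4, 0.8, 0.1]
grip_width: -0.0
gripper_force: 0.0
[0.4256 0.3174 0.0899 0.4273 0.3168 0.0966] [0.4523 0.3393 0.0282 0.4521 0.338  0.0319]
[0.4176 0.325  0.0908 0.4186 0.3251 0.0955] [0.4523 0.3369 0.0323 0.4517 0.3347 0.0354]
```

View pics/place.png

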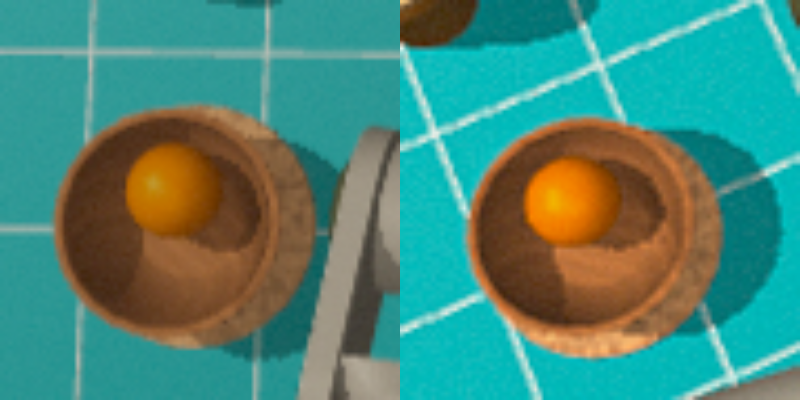

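Run:
```python
from h import *
t=cam.get_image("top");s=cam.get_image("side")
for L in((55,221),(278,221),(166,107),(166,335)): print("top",ray(t,(105+L[0]*.2375,185+L[1]*.2375),.074).round(4))
for L in((68,224),(292,224),(180,118),(180,330)): print("side",ray(s,(125+L[0]*.225,240+L[1]*.2375),.074).round(4))
for d,r in((t,(105,185,200,280)),(s,(125,240,215,335))): print(circ(d,hull(d,(8,215,150),(20,255,255),r),.056))
```

```text
top [0.4264 0.4118 0.074 ]
top [0.4279 0.2451 0.074 ]
top [0.5118 0.332  0.074 ]
top [0.3436 0.3255 0.074 ]
side [0.4618 0.4069 0.074 ]
side [0.3918 0.2548 0.074 ]
side [0.5051 0.3008 0.074 ]
side [0.3514 0.3598 0.074 ]
[0.4523 0.3393 0.0282 0.4521 0.338  0.0319]
[0.4523 0.3365 0.0323 0.4525 0.3354 0.0352]
```

Both views put the rim centre at about (0.4277, 0.329), level, 4 mm off the mat's centre, with the orange at rest inside. In the crop the rim spans x 55–278 and the mat shows evenly around it (the parallax is accounted for). On to the switch.

```bash
python3 nudge.py '[{"tx":-0.035, "ty":0.018, "jaw":0}, {"tx":-0.035, "ty":0.019, "jaw":0}, {"tx":-0.035, "ty":0.019, "jaw":0}, {"tx":-0.034, "ty":0.019, "jaw":0}, {"tz":0.035, "jaw":0}, {"tz":0.035, "jaw":0}, {"tz":0.03, "jaw":0}, {"tz":0.01, "jaw":0}, {"jaw":0}, {"jaw":0}]'
python3 nudge.py '[{"tz":0.006, "jaw":0}, {"tz":0.006, "jaw":0}, {"jaw":0}]'
```

```text
time_s: 14.4
position: [0.5077, -0.0747, 0.0736]
tool_rot: [[-0.0, 1.0, 0.002], [1.0, 0.0, -0.001], [-0.001, 0.002, -1.0]]
ft_force: [-0.4, 0.2, -0.2]
grip_width: 0.0
gripper_force: 0.0
time_s: 14.7
position: [0.5068, -0.075, 0.06]
tool_rot: [[0.001, 1.0, -0.001], [1.0, -0.001, 0.0], [0.0, -0.001, -1.0]]
ft_force: [0.3, 0.6, 0.1]
grip_width: 0.0001
gripper_force: 0.0
```

```bash
for z in 1; do python3 nudge.py '[{"tz":0.003, "jaw":0}, {"tz":0.003, "jaw":0}, {"jaw":0}]' | grep -E "pos|ft"; done
python3 nudge.py '[{"tz":0.002, "jaw":0}, {"tz":0.002, "jaw":0}, {"jaw":0}]' | grep -E "pos|ft"
python3 nudge.py '[{"tz":0.002, "jaw":0}, {"jaw":0}]' | grep -E "pos|ft"
```

```text
position: [0.5069, -0.0751, 0.0541]
ft_force: [-0.3, -0.1, -0.7]
position: [0.5069, -0.075, 0.0501]
ft_force: [-0.3, -0.2, 1.1]
position: [0.507, -0.0751, 0.049]
ft_force: [-4.1, 0.7, 11.3]
```

The switch stopped at a tip height of 38 mm under 11 N, which matches the off height. I'll lift well above the head and check the switch.

```bash
python3 nudge.py '[{"tz":-0.02, "jaw":0}, {"tz":-0.045, "jaw":0}, {"tz":-0.05, "jaw":0}, {"tz":-0.05, "jaw":0}, {"tz":-0.05, "jaw":0}, {"tz":-0.05, "jaw":0}, {"tz":-0.05, "jaw":0}, {"jaw":0}, {"jaw":0}]'
python3 nudge.py '[{"tx":-0.04, "ty":0.001, "jaw":0}, {"tx":-0.04, "ty":0.001, "jaw":0}, {"tx":-0.04, "ty":0.001, "jaw":0}, {"tx":-0.04, "ty":0.001, "jaw":0}, {"tx":-0.035, "jaw":0}, {"jaw":0}, {"jaw":0}]'
python3 - <<'E'
from h import *
t=cam.get_image("top");s=cam.get_image("side")
a=[cv2.resize(x["pixels"][b:b+80,c:c+80],(400,400),interpolation=2) for x,b,c in((t,160,255),(s,165,240))]
cv2.imwrite("pics/sw.png",np.hstack(a)[:,:,::-1])
E
```

```text
time_s: 16.4
position: [0.5073, -0.0751, 0.3638]
tool_rot: [[0.001, 1.0, 0.002], [1.0, -0.001, -0.001], [-0.001, 0.002, -1.0]]
ft_force: [-0.0, 0.8, -0.7]
grip_width: 0.0003
gripper_force: 0.0
time_s: 17.1
position: [0.5108, -0.2704, 0.3615]
tool_rot: [[0.002, 1.0, -0.002], [1.0, -0.002, 0.002], [0.002, -0.002, -1.0]]
ft_force: [-0.4, 1.0, 0.1]
grip_width: -0.0003
gripper_force: 0.0
```

View pics/sw.png

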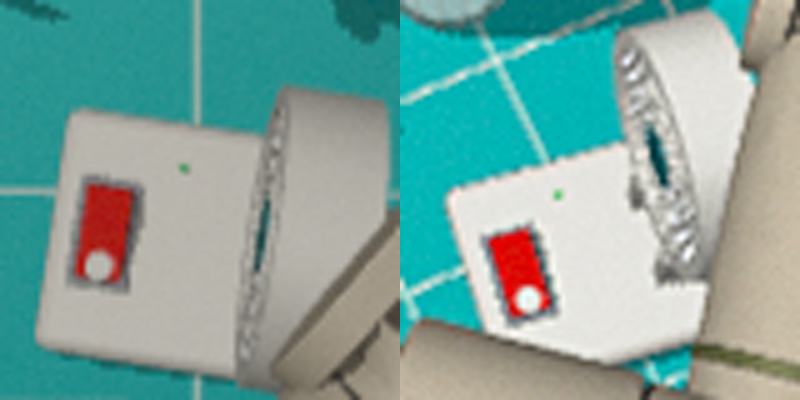

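The paddle now has its dotted end lower, with the dot at (98,265) in the left half and (527,298) in the right. I'll work out the folding arc.

```bash
python3 - <<'E'
from h import *
t=cam.get_image("top");s=cam.get_image("side")
P=[d["K"]@d["extrinsics"][:3] for d in(t,s)]
def dot(d,r):
    x0,y0,x1,y1=r;h=hull(d,(0,150,80),(6,255,255),r);k=np.zeros(d["pixels"].shape[:2],np.uint8);cv2.fillConvexPoly(k,cv2.convexHull(h.astype(np.int32)),1)
    hs=cv2.cvtColor(d["pixels"],cv2.COLOR_RGB2HSV);ys,xs=np.nonzero(k&((hs[...,1]<90)&(hs[...,2]>140)));return np.array([[xs.mean()],[ys.mean()]])
a=dot(t,(262,188,290,222));b=dot(s,(250,205,280,235))
for q in((a,b),(np.array([[274.385],[212.077]]),np.array([[265.11],[223.72]]))):
    X=cv2.triangulatePoints(*P,*q);print("dot",(X[:3]/X[3]).ravel().round(4))
f=np.array([.13,.991]);h=np.array([.5164,-.1887]);r=.205
for D in range(-3,91,7 if 0 else 5):
    th=np.radians(D+ (0));u=r*np.sin(th)-.027*np.cos(th)-.011;z=.08+r*np.cos(th)+.027*np.sin(th)+.011
    print(D,*(h+f*u).round(4),round(z,4))
E
python3 nudge.py '[{"tz":0.03, "jaw":0}, {"tz":0.03, "jaw":0}, {"tz":0.006, "jaw":0}, {"tx":0.01, "jaw":0}, {"jaw":0}, {"jaw":0}]'
```

```text
dot [ 0.5102 -0.0769  0.0393]
dot [ 0.5116 -0.0771  0.0432]
-3 0.5101 -0.237 0.2943
2 0.5124 -0.2193 0.2968
7 0.5147 -0.2014 0.2978
12 0.5171 -0.1835 0.2971
17 0.5194 -0.1658 0.2949
22 0.5217 -0.1483 0.2912
27 0.5239 -0.1312 0.2859
32 0.5261 -0.1146 0.2792
37 0.5282 -0.0987 0.271
42 0.5302 -0.0835 0.2614
47 0.5321 -0.0693 0.2506
52 0.5338 -0.056 0.2385
57 0.5354 -0.0438 0.2253
62 0.5369 -0.0328 0.2111
67 0.5381 -0.0231 0.196
72 0.5392 -0.0147 0.18
77 0.5401 -0.0077 0.1634
82 0.5409 -0.0021 0.1463
87 0.5414 0.0019 0.1287
time_s: 17.9
position: [0.5114, -0.2598, 0.2991]
tool_rot: [[-0.0, 1.0, 0.002], [1.0, 0.0, -0.002], [-0.002, 0.002, -1.0]]
ft_force: [0.7, -0.5, -0.0]
grip_width: -0.0001
gripper_force: 0.0
```

The dot triangulates at 39 mm high, against 43 mm before, so the switch is off. Approaching the head's rear face.

```bash
python3 nudge.py '[{"tx":0.008, "tz":0.003, "jaw":0}, {"tx":0.008, "jaw":0}, {"tx":0.006, "jaw":0}, {"jaw":0}]'| grep -E "pos|ft"
python3 nudge.py '[{"tx":0.009, "ty":0.001, "tz":-0.001, "jaw":0}, {"tx":0.009, "ty":0.001, "tz":-0.001, "jaw":0}, {"tx":0.009, "ty":0.001, "jaw":0}, {"tx":0.009, "ty":0.001, "jaw":0}, {"jaw":0}]'| grep -E "pos|ft"
```

```text
position: [0.511, -0.2372, 0.2946]
ft_force: [0.3, 0.2, -0.5]
position: [0.5151, -0.2007, 0.2967]
ft_force: [0.3, -1.7, 1.1]
```

```bash
python3 nudge.py '[{"tx":0.009, "ty":0.001, "jaw":0}, {"tx":0.009, "ty":0.001, "tz":0.001, "jaw":0}, {"tx":0.009, "ty":0.001, "tz":0.001, "jaw":0}, {"tx":0.009, "ty":0.001, "tz":0.001, "jaw":0}, {"tx":0.009, "ty":0.001, "tz":0.002, "jaw":0}, {"tx":0.009, "ty":0.001, "tz":0.002, "jaw":0}]'| grep -E "pos|ft"
python3 nudge.py '[{"tx":0.009, "ty":0.001, "tz":0.002, "jaw":0}, {"tx":0.008, "ty":0.001, "tz":0.003, "jaw":0}, {"tx":0.008, "ty":0.001, "tz":0.003, "jaw":0}, {"tx":0.008, "ty":0.001, "tz":0.004, "jaw":0}, {"tx":0.008, "ty":0.001, "tz":0.004, "jaw":0}, {"tx":0.008, "ty":0.001, "tz":0.004, "jaw":0}]'| grep -E "pos|ft"
```

```text
position: [0.5211, -0.1472, 0.2892]
ft_force: [2.0, -3.5, 1.5]
position: [0.5271, -0.0984, 0.269]
ft_force: [0.9, -2.3, 3.1]
```

```bash
python3 nudge.py '[{"tx":0.0075, "ty":0.001, "tz":0.005, "jaw":0}, {"tx":0.0075, "ty":0.001, "tz":0.005, "jaw":0}, {"tx":0.007, "ty":0.001, "tz":0.0055, "jaw":0}, {"tx":0.007, "ty":0.001, "tz":0.0055, "jaw":0}, {"tx":0.0065, "ty":0.001, "tz":0.006, "jaw":0}, {"tx":0.0065, "ty":0.001, "tz":0.006, "jaw":0}, {"tx":0.006, "ty":0.001, "tz":0.0065, "jaw":0}, {"tx":0.006, "ty":0.001, "tz":0.0065, "jaw":0}, {"tx":0.0055, "ty":0.001, "tz":0.007, "jaw":0}, {"tx":0.0055, "ty":0.001, "tz":0.007, "jaw":0}]'| grep -E "pos|ft"
python3 nudge.py '[{"tx":0.005, "tz":0.0075, "jaw":0}, {"tx":0.005, "tz":0.0075, "jaw":0}, {"tx":0.004, "ty":0.001, "tz":0.008, "jaw":0}, {"tx":0.004, "tz":0.008, "jaw":0}, {"tx":0.0035, "tz":0.008, "jaw":0}, {"tx":0.0035, "tz":0.008, "jaw":0}]'| grep -E "pos|ft"
```

```text
position: [0.5369, -0.0337, 0.2085]
ft_force: [-1.2, -0.7, 1.2]
position: [0.5383, -0.009, 0.1617]
ft_force: [0.7, -2.2, 1.4]
```

```bash
python3 nudge.py '[{"tx":0.003, "tz":0.008, "jaw":0}, {"tx":0.003, "tz":0.008, "jaw":0}, {"tx":0.002, "tz":0.008, "jaw":0}, {"tx":0.002, "tz":0.008, "jaw":0}, {"tx":0.001, "tz":0.005, "jaw":0}, {"jaw":0}]'| grep -E "pos|ft"
python3 nudge.py '[{"tz":0.004, "jaw":0}, {"tz":0.003, "jaw":0}, {"jaw":0}]'| grep -E "pos|ft"
```

```text
position: [0.5376, 0.0021, 0.1244]
ft_force: [-0.3, -1.4, 0.5]
position: [0.538, 0.0019, 0.1182]
ft_force: [0.4, -0.1, 0.4]
```

```bash
python3 nudge.py '[{"tz":0.002, "jaw":0}, {"jaw":0}]'| grep -E "pos|ft"
python3 nudge.py '[{"tz":0.002, "jaw":0}, {"jaw":0}]'| grep -E "pos|ft"
python3 - <<'E'
from h import *
t=cam.get_image("top");s=cam.get_image("side")
a=[cv2.resize(x["pixels"][b:b+100,c:c+100],(400,400),interpolation=2) for x,b,c in((t,150,230),(s,155,220))]
cv2.imwrite("pics/fold.png",np.hstack(a)[:,:,::-1])
E
```

```text
position: [0.5382, 0.0019, 0.1179]
ft_force: [-4.9, 1.4, 16.3]
position: [0.5382, 0.0018, 0.1178]
ft_force: [-11.3, 1.9, 31.9]
```

It reached the hard stop at 0.118 m, exactly the height predicted for level. I'll retreat and take a final look.

```bash
python3 nudge.py '[{"tz":-0.01, "jaw":0}, {"tz":-0.03, "jaw":0}, {"tz":-0.04, "jaw":0}, {"tz":-0.04, "jaw":0}, {"ty":-0.04, "jaw":0}, {"ty":-0.04, "jaw":0}, {"ty":-0.04, "jaw":0}, {"ty":-0.04, "jaw":0}, {"jaw":0}, {"jaw":0}]'
python3 - <<'E'
from h import *
t=cam.get_image("top");s=cam.get_image("side")
a=[x["pixels"][80:340,60:460] for x in(t,s)]
cv2.imwrite("pics/final.png",np.hstack(a)[:,:,::-1])
E
```

```text
time_s: 24.0
position: [0.378, 0.0019, 0.2347]
tool_rot: [[0.001, 1.0, 0.001], [1.0, -0.001, -0.0], [-0.0, 0.001, -1.0]]
ft_force: [-0.2, 0.8, -0.4]
grip_width: -0.0
gripper_force: 0.0
```

View pics/final.png

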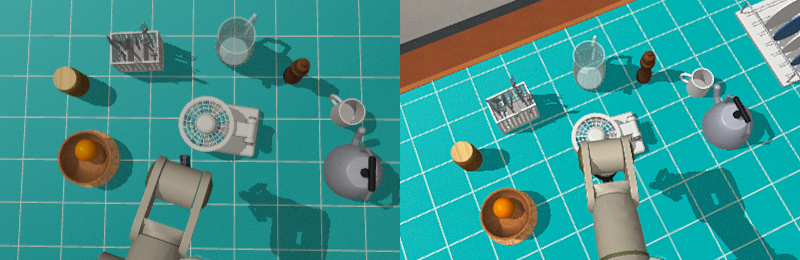

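The final view shows the head lying flat over its base at (212,125), the bowl and orange on the mat at (88,157), and the other things where they were.

```bash
python3 -c "
from rig import env, cam, sensors
print(env.close_job())"
```

```text
the job is handed in; nothing more can be done
None
```

The job is handed in at about 24 s of the 67 s: the bowl with its orange stands level on the mat about 4 mm off centre, the switch is pressed to off, the fan's head is folded down to its stop, and nothing else on the counter looks moved.

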